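Grease the baking tins on the spray stand and tray them up

ROBOT

A 6-joint arm with a two-finger parallel gripper is mounted at the origin on a cart in front of the work surface, level with it; the furniture and walls round the work are solid. World frame = base frame: x ahead of the robot, y to its left, z up, the work surface at z = 0. Lengths are in m, angles in rad, forces in N, time in s.
With the tool pointing down it reaches from about 0.35 to 0.85 m from the base axis. Payload 8.1 kg.
Tool frame: the origin (TCP) lies on the front face of the gripper's body, between the roots of the fingers; the fingertips stand 84 mm ahead of it and the grasp point (between the pads) lies 65 mm ahead of it (r.tip_reach is the distance from the TCP to the fingertips, in m); z points along the fingers, y is the line along which they close (so a half turn about z gives the same grasp; the last joint's range is limited). The gripper opens to 93 mm and grips with 3 to 60 N. Pads are 15 mm wide; open, the fingers measure 128 mm over their backs; the gripper's body (75 mm by 188 mm) begins 65 mm behind the grasp point.
Start: joints at [1.045, 0.13, 1.488, -0, 1.523, -0.085], TCP at [0.256, 0.543, 0.303] pointing down, gripper open.
Joint ranges: [-2.96, 2.96], [-0.89, 2.26], [0.02, 2.5], [-1.34, 4.48], [0, 2.73], [-2.66, 2.66]. Speed limits (rad/s): [2.39, 2.39, 2.79, 3.14, 3.14, 3.14].

INTERFACE

Orientations are given as a rotation vector (axis times angle).
In Python, from bench import r, viewer, ticket gives the robot as it stands. The module is installed in compiled form; this text tells all that it offers.
- The arm moves only by the tool move_arm, never from a script. Its argument "commands" is a list of rows, each a list of 3 entries, a list of its own where there are three numbers: the turn, a rotation vector about the tool's x, y, z in degrees, then the shift along the tool's x, y, z in mm, then the finger opening in mm, from 0 to 93. In form: [[[wx, wy, wz], [tx, ty, tz], claw], ...]. A call has 1 to 20 rows; each row shifts and turns the commanded pose from where the row before left it, along the tool's axes as they then stand; what a row does not reach is not made up. A row lasts 1/10 s, in which the tool goes at most 50 mm and 8.59 degrees, less where a joint would pass 70% of its speed; a pose out of reach is approached as far as the arm can. A call is refused whole if a number of a shift passes 50 or a number of a turn 8.59, either way. A call with a gripper value outside its range is refused whole. The fingers move at their own pace and stop on an object; "force" is the grip in N (left out, the last holds). Time passes only in rows, so rows that do not move let the fingers close. It gives the time, the measured TCP pose, the force, the opening and the grip force at its end, in the units of the state.
- r.get_state(): the state, without advancing time (a new reading comes with each control period).
- viewer.capture(name): name is "side" or "top"; returns a dict with "frame" (384x512x3 uint8, red, green, blue), "fx", "fy", "cx", "cy" (pixels), "camera_from_world" (4x4, takes a point from world to camera coordinates). Camera axes: x right, y down, z forward; pixel columns grow to the right and rows downward; lengths in m; the calibration is good to about 2 mm. A picture is of the moment at which its call begins. There is no depth.
- ticket.finish_job(): hands the job in; it is judged then, once.
The state is a dict: "clock": time; "joint_positions": joint angles; "joint_vel": joint speeds; "effort": joint torques, N m; "ee_pos": TCP position; "eef_rot": TCP orientation; "wrist_force": force on the tool from outside, world axes, zero at the start; "ft_torque": the same for the moment, N m; "width": opening from 0.0 (shut) to 1.0 (fully open); "finger_force": force on a finger pad.
Only numpy, scipy, OpenCV 4.12 (cv2) and the standard library are available. Lean on these libraries where they do the work, as an engineer would, in place of code of your own. Each camera call takes 0.05 s, during which the arm holds its last target. There are 200 camera calls.

TASK

Grease the little square baking tins for filling: set all of them upright, mouth up, side by side on the narrow wooden rail of the spray stand, and let go of them. With all of them standing there, press the spray can's nozzle cap briefly right down and let it spring back, then put every tin flat and mouth up on the floor of the black baking tray. Leave the canister, the food tin and the tea carton where they are.

Things in the scene. Friction and masses are not known exactly. Their poses are not given: they have to be found in the camera images.
- tin0: open square baking tin of thin bright steel, 60 x 60 mm outside, 34 mm high, walls and floor 3 mm, 0.12 kg; three or four alike may be there at once (an absent one reads None). Origin at the centre of its underside; z points out of its mouth, x and y are square to its sides. It can be gripped from above across two opposite outer sides.
- tin1: open square baking tin of thin bright steel, 60 x 60 mm outside, 34 mm high, walls and floor 3 mm, 0.12 kg; three or four alike may be there at once (an absent one reads None). Origin at the centre of its underside; z points out of its mouth, x and y are square to its sides. It can be gripped from above across two opposite outer sides.
- tin2: open square baking tin of thin bright steel, 60 x 60 mm outside, 34 mm high, walls and floor 3 mm, 0.12 kg; three or four alike may be there at once (an absent one reads None). Origin at the centre of its underside; z points out of its mouth, x and y are square to its sides. It can be gripped from above across two opposite outer sides.
- tin3: open square baking tin of thin bright steel, 60 x 60 mm outside, 34 mm high, walls and floor 3 mm, 0.12 kg; three or four alike may be there at once (an absent one reads None). Origin at the centre of its underside; z points out of its mouth, x and y are square to its sides. It can be gripped from above across two opposite outer sides.
- rail_top (a point): centre of the flat top of the spray stand's narrow beech rail, 30 mm above the worktop, z up. The rail is a solid bar 40 mm wide (x), 310 mm long (y), 30 mm high, fixed. A tin is wider than the rail: its centre must be over it, overhanging 10 mm at front and back; four fit in a row, e.g. at y = -112, -37, 37, 112 mm. Along y from here, at -225 mm, stands the spray can.
- nozzle_top (a point): centre of the flat top of the spray can's white nozzle cap (30 mm diameter, 104 mm above the worktop when up); moves with the cap, which goes straight down. The squat can, 58 mm diameter, is clamped upright on a wooden foot 82 mm wide and 14 mm high at the -y end of the rail.
- nozzle_cap (a joint): how far the nozzle cap is pressed down: 0 m up, 0.008 m at its lower stop. A spring brings it back: about 2.4 N to start it, about 7 N at the stop.
- tray: black pressed-metal baking tray lying loose on the worktop, 256 mm (its x) by 336 mm (its y) over the rim, 33 mm high, 0.8 kg. Origin at the centre of its underside; flat floor 2 mm above it, 196 mm (x) by 276 mm (y); solid borders between floor and rim.
- canister: green square lidded canister 70 x 70 x 110 mm standing behind the work, a bystander; origin at the centre of its underside.
- tall_tin: food tin 75 mm diameter, 110 mm high, left of the work, a bystander; origin at the centre of its underside.
- teabox: small tea carton 73 x 122 x 42 mm, left of the work, a bystander; origin at the centre of its underside.

How it is judged:
On the way, in this order (a step that is already met when the one before it is completed fails the run):
1. every tin stands upright on the rail, released (x of tin0 in the frame of rail_top between -0.019 and 0.019 m and y of tin0 in the frame of rail_top between -0.15 and 0.15 m and z of tin0 in the frame of rail_top between -0.003 and 0.004 m and angle between each of tin0, tin1, tin2, tin3's own z axis and vertical below 0.12 rad and contact force between the fingers and tin0 below 0.2 N and x of tin1 in the frame of rail_top between -0.019 and 0.019 m and y of tin1 in the frame of rail_top between -0.15 and 0.15 m and z of tin1 in the frame of rail_top between -0.003 and 0.004 m and contact force between the fingers and tin1 below 0.2 N and x of tin2 in the frame of rail_top between -0.019 and 0.019 m and y of tin2 in the frame of rail_top between -0.15 and 0.15 m and z of tin2 in the frame of rail_top between -0.003 and 0.004 m and contact force between the fingers and tin2 below 0.2 N and x of tin3 in the frame of rail_top between -0.019 and 0.019 m and y of tin3 in the frame of rail_top between -0.15 and 0.15 m and z of tin3 in the frame of rail_top between -0.003 and 0.004 m and contact force between the fingers and tin3 below 0.2 N), for 0.2 s.
2. the nozzle cap is pressed down (at least 6 of its 8 mm) while every tin stands on the rail (all of step 1 and value of joint nozzle_cap above 0.006 m), for 0.15 s.
3. the cap has sprung back up (value of joint nozzle_cap below 0.001 m), for 0.1 s.
At the end, for the whole second after the job is handed in: Every tin that is there stands mouth up (within 0.12 rad) on the floor of the tray, wholly inside it (underside at most 8 mm above the tray's), at rest; the nozzle cap is up (x of tin0 in the frame of tray between -0.075 and 0.075 m and y of tin0 in the frame of tray between -0.115 and 0.115 m and z of tin0 in the frame of tray between -0.002 and 0.008 m and angle between each of tin0, tin1, tin2, tin3's own z axis and vertical below 0.12 rad and linear speed of each of tin0, tin1, tin2, tin3 below 0.02 m/s and x of tin1 in the frame of tray between -0.075 and 0.075 m and y of tin1 in the frame of tray between -0.115 and 0.115 m and z of tin1 in the frame of tray between -0.002 and 0.008 m and x of tin2 in the frame of tray between -0.075 and 0.075 m and y of tin2 in the frame of tray between -0.115 and 0.115 m and z of tin2 in the frame of tray between -0.002 and 0.008 m and x of tin3 in the frame of tray between -0.075 and 0.075 m and y of tin3 in the frame of tray between -0.115 and 0.115 m and z of tin3 in the frame of tray between -0.002 and 0.008 m and value of joint nozzle_cap below 0.001 m); the robot touches nothing.
It fails at once if a bystander (canister, food tin or tea carton) is moved by more than 3 cm or tipped (distance of any of canister, tall_tin, teabox from where it was at the start of the episode above 0.03 m or angle between any of canister, tall_tin, teabox's own z axis and vertical above 0.4 rad).
Of tin0, tin1, tin2, tin3 only 3 to 4 are there at a start; the rules pass over those that are not, and their reading is None.
At some moment in a run one of tray may be knocked a few centimetres aside while the robot is not near it.
Once in a run the grip may slacken for a moment while it holds something.
It also fails if it takes over 210 s, if anything falls off the work surface, if the arm or the gripper's body presses on something with over 40 N, if the wrist force passes 120 N, or if a joint passes its speed limit or range.

## Working session

There is one attempt and no reset: what is moved stays moved. The work goes in short steps, Python scripts to look and compute and a tool call to move; the robot and the scene stay as the last step left them, time stands still between calls to the robot, and variables do not carry over. Pictures are saved under pics/ and viewed, at most 14 in all, crops included, and the job is handed in when it is done.

Besides the shell and the picture viewer there is one more tool, called as name(argument=value, ...) on one line, values as JSON. move_arm: Moves the arm, as the interface text tells. Its arguments: {"type":"object","properties":{"commands":{"type":"array"},"force":{"type":"number"}},"required":["commands"]}

```bash
mkdir -p pics && cat > h.py <<'E'
import numpy as np, cv2
from bench import r, viewer, ticket
def cap(n,name=None):
    d=viewer.capture(n)
    if name: cv2.imwrite(f"pics/{name}.png",d["frame"][:,:,::-1])
    return d
def ray(d,u,v,z):
    T=np.array(d["camera_from_world"]);R,t=T[:3,:3],T[:3,3]
    o=-R.T@t; k=R.T@np.array([(u-d["cx"])/d["fx"],(v-d["cy"])/d["fy"],1])
    return o+k*(z-o[2])/k[2]
def proj(d,p):
    T=np.array(d["camera_from_world"]);q=T[:3,:3]@np.array(p)+T[:3,3]
    return d["fx"]*q[0]/q[2]+d["cx"],d["fy"]*q[1]/q[2]+d["cy"]
E
python3 - <<'E'
from h import *
for n in("top","side"):
    d=cap(n,n+"0"); T=np.array(d["camera_from_world"]); print(n,d["fx"],d["cx"],d["cy"],T.round(3).tolist(),(-T[:3,:3].T@T[:3,3]).round(3))
    f=cv2.imread(f"pics/{n}0.png"); cv2.imwrite(f"pics/{n}0b.png",cv2.resize(f,(800,600),interpolation=cv2.INTER_CUBIC))
print(r.get_state())
E
```

```text
top 397.65450892478424 256.3386854635576 191.3590963408458 [[0.016, -1.0, 0.001, 0.142], [-0.976, -0.016, -0.217, 0.565], [0.217, 0.003, -0.976, 1.122], [0.0, 0.0, 0.0, 1.0]] [0.306 0.148 1.218]
side 442.7002681044973 256.70044346029255 199.48986577951385 [[0.993, -0.115, 0.007, -0.52], [-0.048, -0.467, -0.883, 0.166], [0.104, 0.877, -0.469, 1.402], [0.0, 0.0, 0.0, 1.0]] [ 0.378 -1.212  0.808]
{'clock': 0.1, 'joint_positions': array([ 1.04461877e+00,  1.31101789e-01,  1.48915274e+00,  1.80401940e-05,
        1.52296140e+00, -8.54114486e-02]), 'joint_vel': array([-4.40905882e-04, -2.81345642e-03, -2.58153720e-03,  4.92209122e-04,
       -8.54979414e-05,  6.13290258e-04]), 'effort': array([ 9.23673288e-04, -5.61345971e+01, -4.93094766e+01,  7.69947236e-02,
        2.93139671e-02,  3.79428252e-05]), 'ee_pos': array([0.25578083, 0.54235422, 0.30179226]), 'eef_rot': array([-6.86653482e-01, -3.06511457e+00,  2.42263232e-03]), 'wrist_force': array([ 0.57561508, -0.63348012,  0.3267929 ]), 'ft_torque': array([-0.01956938,  0.03193548, -0.04448974]), 'finger_force': 0.0, 'width': 0.9986256287241013}
```

View pics/top0b.png

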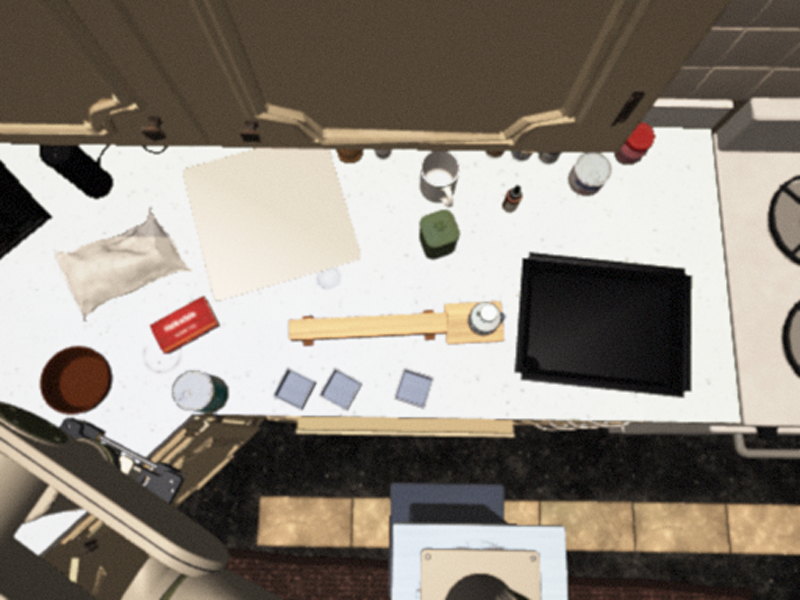

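View pics/side0b.png

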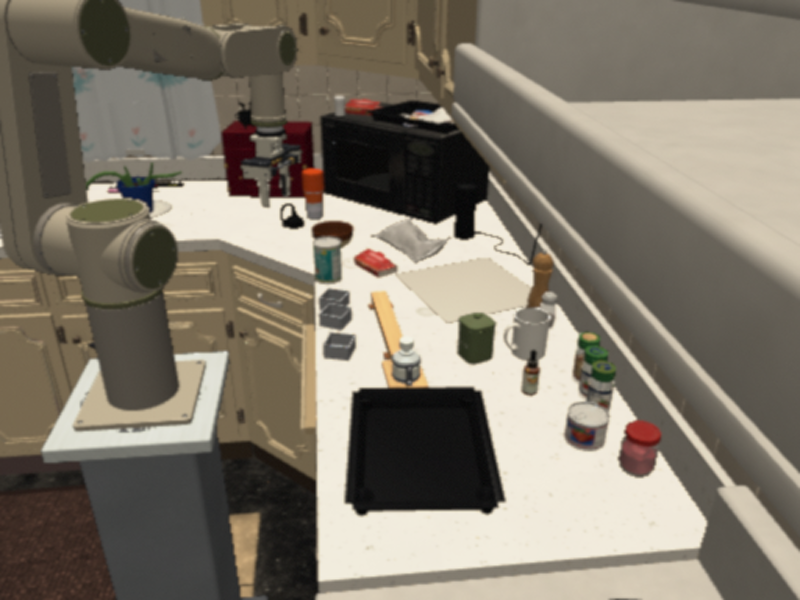

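Top view (800x600): three tins near (296,388), (341,389), (414,388). The rail runs (290,329)-(448,324), the cap is at (487,314), and the tray spans (520..690, 256..392). The side view shows the same layout, with the tins apparently mouth up.

```bash
cat >> h.py <<'E'
def quad(d,mask,z,amin,amax):
    out=[]
    cs,_=cv2.findContours(mask.astype(np.uint8),cv2.RETR_EXTERNAL,cv2.CHAIN_APPROX_NONE)
    for c in cs:
        if not amin<cv2.contourArea(c)<amax: continue
        w=np.array([ray(d,u,v,z)[:2] for u,v in cv2.convexHull(c)[:,0]])
        (x,y),(a,b),t=cv2.minAreaRect((w*1000).astype(np.float32))
        out.append((round(x),round(y),round(a),round(b),round(t),tuple(c[:,0].mean(0).round())))
    return out
def masks(d):
    h=cv2.cvtColor(d["frame"],cv2.COLOR_RGB2HSV).astype(int);H,S,V=h[...,0],h[...,1],h[...,2]
    return H,S,V
E
python3 - <<'E'
from h import *
d=cap("top");H,S,V=masks(d)
roi=np.zeros(V.shape,bool);roi[225:265,165:300]=1
print("tins",quad(d,roi&(V<190),.034,150,3000))
roi[:]=0;roi[190:225,180:285]=1
print("rail",quad(d,roi&(S>70)&(H<30),.03,300,9000))
roi[:]=0;roi[155:258,325:450]=1
print("tray",quad(d,roi&(V<70),.033,2000,20000))
print("nozzle",ray(d,487*.64,314*.64,.104))
f=d["frame"][:,:,::-1]
a=cv2.resize(f[185:270,160:340],(800,378),interpolation=cv2.INTER_CUBIC)
s=cap("side")["frame"][:,:,::-1]
b=cv2.resize(s[175:255,190:290],(275,220),interpolation=cv2.INTER_CUBIC)
o=np.zeros((600,800,3),np.uint8);o[:378]=a;o[380:600,:275]=b;cv2.imwrite("pics/c1.png",o)
E
```

```text
tins [(398, 124, 57, 61, 73, (np.float64(264.0), np.float64(248.0))), (392, 349, 63, 57, 66, (np.float64(188.0), np.float64(248.0)))]
rail [(512, 215, 56, 301, 3, (np.float64(235.0), np.float64(209.0)))]
tray [(529, -244, 330, 250, 85, (np.float64(387.0), np.float64(208.0)))]
nozzle [ 0.5274485  -0.00774158  0.104     ]
```

View pics/c1.png

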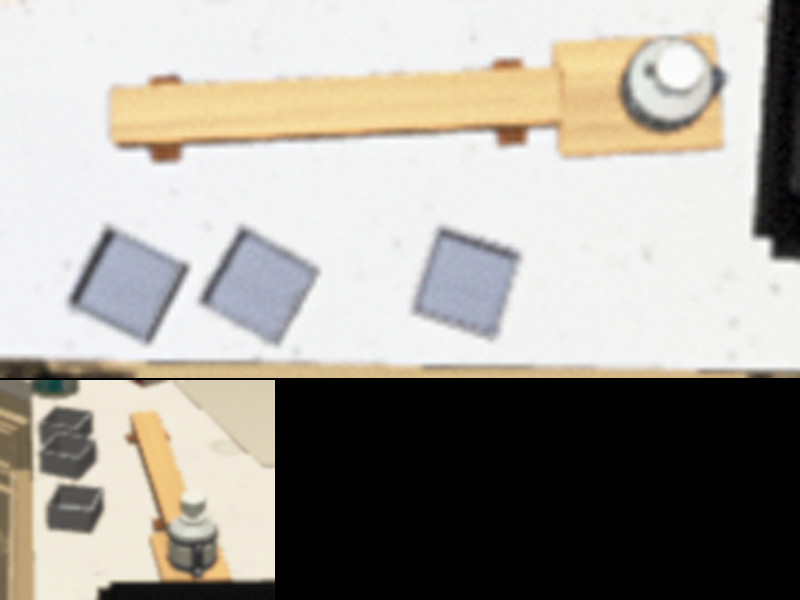

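The crop shows all three tins mouth up, lying rotated about 15–30°. The rail top and nozzle are clear.

```bash
python3 - <<'E'
from h import *
from scipy.spatial.transform import Rotation as Ro
d=cap("top")
P=lambda x,y,z: ray(d,160+(x+.5)/4.444-.5,185+(y+.5)/4.444-.5,z)[:2]*1000
for n,q in dict(A=[(108,228),(188,265),(150,342),(70,304)],B=[(242,230),(318,270),(278,343),(200,302)],C=[(440,230),(518,253),(495,337),(415,312)]).items():
    w=np.array([P(*c,.034) for c in q]);e=[w[1]-w[0],w[2]-w[1],w[3]-w[2],w[0]-w[3]]
    print(n,w.mean(0).round(),[round(np.hypot(*k)) for k in e],[round(np.degrees(np.arctan2(k[1],k[0]))%90,1) for k in e])
R=np.array([P(*c,.03) for c in[(111,87),(112,147),(558,127),(556,68)]]);print("rail",R.round(),R.mean(0))
m=(R[2]+R[3]-R[0]-R[1])/2;print(np.hypot(*m),np.degrees(np.arctan2(-m[0],-m[1])))
N=P(682,64,.104);print("noz",N)
s=r.get_state();M=Ro.from_rotvec(s["eef_rot"]).as_matrix();print(M.round(3))
E
```

```text
A [392. 348.] [60, 56, 59, 55] [np.float64(66.5), np.float64(65.9), np.float64(66.2), np.float64(66.2)]
B [392. 261.] [58, 54, 59, 55] [np.float64(63.5), np.float64(62.7), np.float64(63.8), np.float64(61.6)]
C [397. 123.] [54, 58, 55, 57] [np.float64(74.5), np.float64(75.0), np.float64(73.8), np.float64(73.9)]
rail [[526. 368.]
 [485. 365.]
 [503.  63.]
 [544.  64.]] [514.46762588 214.91449305]
303.84838914592376 -3.471209814482069
noz [533.1799542  -11.81520283]
[[-0.904  0.427 -0.   ]
 [ 0.427  0.904 -0.001]
 [ 0.    -0.001 -1.   ]]
```

move_arm(commands=[[[0, 0, 8.05], [0, 0, 0], 93], [[0, 0, 8.05], [0, 0, 0], 93], [[0, 0, 8.05], [0, 0, 0], 93], [[0, 0, 8.05], [0, 0, 0], 93], [[0, 0, 8.05], [0, 0, 0], 93], [[0, 0, 8.05], [0, 0, 0], 93], [[0, 0, 8.05], [0, 0, 0], 93], [[0, 0, 8.05], [0, 0, 0], 93], [[0, 0, 8.05], [0, 0, 0], 93], [[0, 0, 8.05], [0, 0, 0], 93], [[0, 0, 8.05], [0, 0, 0], 93], [[0, 0, 0], [-20, 34, 17], 93], [[0, 0, 0], [-20, 34, 17], 93], [[0, 0, 0], [-20, 34, 17], 93], [[0, 0, 0], [-20, 34, 17], 93], [[0, 0, 0], [-20, 34, 17], 93], [[0, 0, 0], [-20, 34, 17], 93], [[0, 0, 0], [0, 0, 0], 93]], force=20)

```text
clock: 2.05
ee_pos: [0.3952, 0.3463, 0.1978]
eef_rot: [2.634, 1.709, -0.007]
wrist_force: [-0.6, 0.4, -0.3]
width: 1.0
finger_force: 0.0
```

```bash
cat >> h.py <<'E'
from scipy.spatial.transform import Rotation as Ro
def to(x,y,z,yaw=None,verbose=True):
    "remaining move (mm, deg) to TCP target with tool y at world yaw; turn first, then shift"
    s=r.get_state();M=Ro.from_rotvec(s["eef_rot"]).as_matrix()
    cur=np.degrees(np.arctan2(M[1,1],M[0,1])); yaw=cur if yaw is None else yaw
    turn=(cur-yaw+180)%360-180
    f=np.radians(yaw);X=np.array([-np.sin(f),np.cos(f),0]);Y=np.array([np.cos(f),np.sin(f),0])
    e=np.array([x,y,z])-1000*s["ee_pos"]
    print("t",s["clock"],"pos",(1000*s["ee_pos"]).round(1),"yaw",cur.round(1),"tilt",np.degrees(np.arccos(-M[2,2])).round(2),"w",s["width"],"F",round(float(s["finger_force"]),1),"j6",s["joint_positions"][5].round(2))
    print("  turn",turn.round(1),"shift",(X@e).round(1),(Y@e).round(1),(-e[2]).round(1))
E
python3 - <<'E'
from h import *
to(392,348,90,-23.8)
d=cap("top","a1");print("tall",ray(d,200*.64,380*.64,.11),"can",ray(d,440*.64,222*.64,.11))
cv2.imwrite("pics/a1.png",cv2.resize(d["frame"][160:290,100:300,::-1],(800,520),interpolation=cv2.INTER_CUBIC))
E
```

```text
t 2.05 pos [395.2 346.3 197.8] yaw -24.0 tilt 0.28 w 0.9995459132732454 F 0.0 j6 1.04
  turn -0.2 shift 0.3 -3.6 107.8
tall [0.39865054 0.50395086 0.11      ] can [0.7009186  0.07886141 0.11      ]
```

View pics/a1.png

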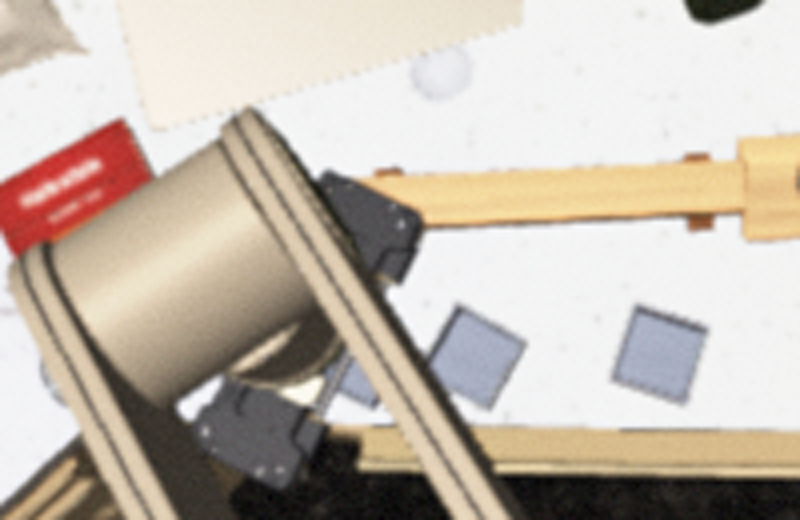

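The gripper straddles tin A without touching B, and the tall tin is clear. I'm descending and gripping.

move_arm(commands=[[[0, 0, 0], [0, -3.5, 28], 93], [[0, 0, 0], [0, 0, 30], 93], [[0, 0, 0], [0, 0, 30], 93], [[0, 0, 0], [0, 0, 20], 93], [[0, 0, 0], [0, 0, 0], 93], [[0, 0, 0], [0, 0, 0], 50], [[0, 0, 0], [0, 0, 0], 50], [[0, 0, 0], [0, 0, 0], 50], [[0, 0, 0], [0, 0, 0], 50], [[0, 0, 0], [0, 0, 0], 50], [[0, 0, 0], [0, 0, 0], 50], [[0, 0, 0], [0, 0, -20], 50], [[0, 0, 0], [0, 0, -35], 50], [[0, 0, 0], [0, 0, -35], 50], [[0, 0, 0], [0, 0, 0], 50]])

```text
clock: 3.6
ee_pos: [0.3933, 0.3537, 0.1883]
eef_rot: [-2.631, -1.715, -0.014]
wrist_force: [1.0, 0.6, -0.5]
width: 0.643
finger_force: 20.0
```

```bash
python3 - <<'E'
from h import *
c=np.array([516,214]);Y=np.array([-np.sin(np.radians(3.4)),np.cos(np.radians(3.4))])
for o in(110,20,-70): print(o,(c+o*Y).round(1))
to(*(c+110*Y),160,3.4)
E
```

```text
110 [509.5 323.8]
20 [514.8 234. ]
-70 [520.2 144.1]
t 3.6 pos [393.3 353.7 188.3] yaw -23.8 tilt 0.5 w 0.6429582414080948 F 20.0 j6 1.05
  turn -27.2 shift -36.7 114.2 28.3
```

move_arm(commands=[[[0, 0, -6.8], [0, 0, 0], 50], [[0, 0, -6.8], [0, 0, 0], 50], [[0, 0, -6.8], [0, 0, 0], 50], [[0, 0, -6.8], [0, 0, 0], 50], [[0, 0, 0], [-9, 28.5, 0], 50], [[0, 0, 0], [-9, 28.5, 0], 50], [[0, 0, 0], [-9, 28.5, 0], 50], [[0, 0, 0], [-9, 28.5, 0], 50], [[0, 0, 0], [0, 0, 0], 50], [[0, 0, 0], [0, 0, 0], 50], [[0, 0, 0], [0, 0, 0], 50]])

```text
clock: 4.7
ee_pos: [0.5058, 0.3227, 0.1817]
eef_rot: [-2.154, -2.286, 0.003]
wrist_force: [-1.0, -1.1, -2.0]
width: 0.647
finger_force: 20.0
```

```bash
python3 - <<'E'
from h import *
to(509.5,324,120,3.4)
d=cap("top","b1");e=cap("side")
o=np.zeros((600,800,3),np.uint8)
o[:300]=cv2.resize(d["frame"][185:260,150:350,::-1],(800,300),interpolation=cv2.INTER_CUBIC)
o[300:]=cv2.resize(e["frame"][160:235,190:290,::-1],(400,300),interpolation=cv2.INTER_CUBIC).repeat(1,0) if 0 else cv2.resize(e["frame"][150:240,170:410,::-1],(800,300),interpolation=cv2.INTER_CUBIC)
cv2.imwrite("pics/b1.png",o)
E
```

```text
t 4.7 pos [505.8 322.7 181.7] yaw 3.4 tilt 0.11 w 0.6473145010465552 F 20.0 j6 0.42
  turn 0.0 shift 1.0 3.8 61.7
```

View pics/b1.png

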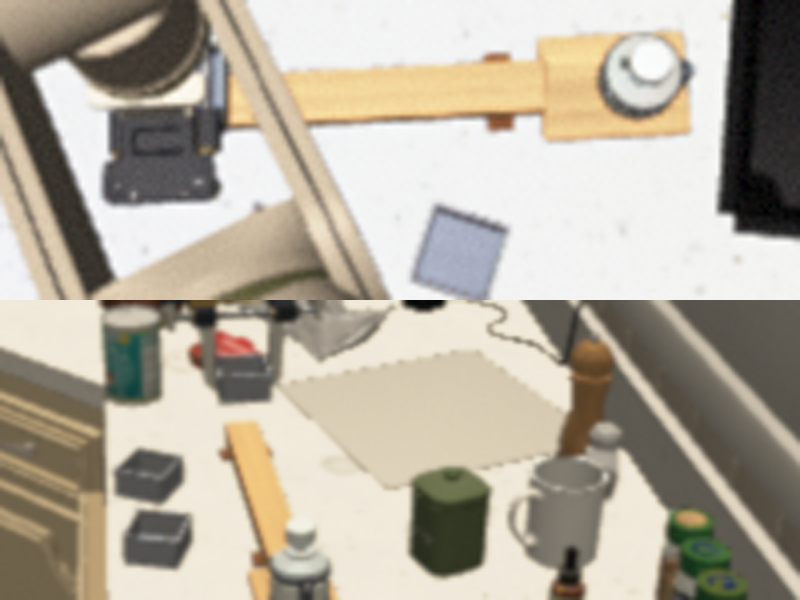

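The tin is held level over the rail. I'm lowering it to about 1 mm above the computed rest height and checking force.

move_arm(commands=[[[0, 0, 0], [1, 3.8, 20], 50], [[0, 0, 0], [0, 0, 20], 50], [[0, 0, 0], [0, 0, 12], 50], [[0, 0, 0], [0, 0, 5], 50], [[0, 0, 0], [0, 0, 3], 50], [[0, 0, 0], [0, 0, 0], 50], [[0, 0, 0], [0, 0, 0], 50]])

```text
clock: 5.5
ee_pos: [0.5109, 0.3244, 0.1237]
eef_rot: [2.154, 2.286, 0.002]
wrist_force: [-1.5, -0.1, 1.2]
width: 0.644
finger_force: 20.0
```

move_arm(commands=[[[0, 0, 0], [0, 0, 1], 50], [[0, 0, 0], [0, 0, 1], 50], [[0, 0, 0], [0, 0, 0], 50], [[0, 0, 0], [0, 0, 0], 50]])

```text
clock: 5.9
ee_pos: [0.5111, 0.3245, 0.1236]
eef_rot: [2.154, 2.286, 0.002]
wrist_force: [-8.2, -3.7, 17.9]
width: 0.645
finger_force: 20.0
```

Contact is confirmed at z=123.6. I'm backing off 1.5 mm, releasing and rising.

move_arm(commands=[[[0, 0, 0], [0, 0, -1.5], 50], [[0, 0, 0], [0, 0, 0], 58], [[0, 0, 0], [0, 0, 0], 66], [[0, 0, 0], [0, 0, 0], 80], [[0, 0, 0], [0, 0, 0], 93], [[0, 0, 0], [0, 0, 0], 93], [[0, 0, 0], [0, 0, -20], 93], [[0, 0, 0], [0, 0, -40], 93], [[0, 0, 0], [0, 0, -20], 93], [[0, 0, 0], [0, 0, 0], 93], [[0, 0, 0], [0, 0, 0], 93]])

```text
clock: 7.0
ee_pos: [0.5108, 0.324, 0.2022]
eef_rot: [2.155, 2.286, 0.001]
wrist_force: [0.3, 0.1, 0.1]
width: 1.001
finger_force: 0.0
```

```bash
python3 - <<'E'
from h import *
to(392,261,92,-26.9)
E
```

```text
t 7.0 pos [510.8 324.  202.2] yaw 3.4 tilt 0.04 w 1.0007944309288634 F 0.0 j6 0.42
  turn 30.3 shift -109.9 -77.4 110.2
```

move_arm(commands=[[[0, 0, 7.57], [0, 0, 0], 93], [[0, 0, 7.57], [0, 0, 0], 93], [[0, 0, 7.57], [0, 0, 0], 93], [[0, 0, 7.57], [0, 0, 0], 93], [[0, 0, 0], [-27.5, -19.4, 0], 93], [[0, 0, 0], [-27.5, -19.4, 0], 93], [[0, 0, 0], [-27.5, -19.4, 0], 93], [[0, 0, 0], [-27.5, -19.4, 0], 93], [[0, 0, 0], [0, 0, 0], 93], [[0, 0, 0], [0, 0, 0], 93], [[0, 0, 0], [0, 0, 0], 93]])

```text
clock: 8.1
ee_pos: [0.3922, 0.2612, 0.2018]
eef_rot: [2.677, 1.644, -0.0]
wrist_force: [0.3, 0.5, 0.1]
width: 1.001
finger_force: 0.0
```

```bash
python3 - <<'E'
from h import *
to(392,261,92,-26.9)
d=cap("top","c2");e=cap("side")
o=np.zeros((600,800,3),np.uint8)
o[:300]=cv2.resize(d["frame"][185:260,150:350,::-1],(800,300),interpolation=cv2.INTER_CUBIC)
o[300:]=cv2.resize(e["frame"][150:240,170:410,::-1],(800,300),interpolation=cv2.INTER_CUBIC)
cv2.imwrite("pics/c2.png",o)
E
```

```text
t 8.1 pos [392.2 261.2 201.8] yaw -26.9 tilt 0.01 w 1.000990327286526 F 0.0 j6 0.95
  turn 0.0 shift -0.3 -0.1 109.8
```

View pics/c2.png

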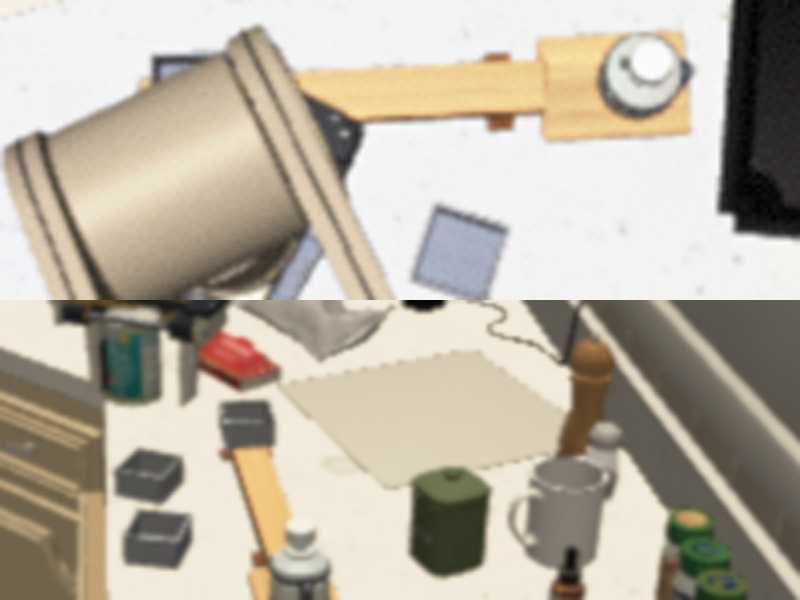

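Tin A stands on the rail and the gripper is centred over B. I'm picking B.

move_arm(commands=[[[0, 0, 0], [0, 0, 35], 93], [[0, 0, 0], [0, 0, 35], 93], [[0, 0, 0], [0, 0, 28], 93], [[0, 0, 0], [0, 0, 11], 93], [[0, 0, 0], [0, 0, 0], 93], [[0, 0, 0], [0, 0, 0], 93], [[0, 0, 0], [0, 0, 0], 50], [[0, 0, 0], [0, 0, 0], 50], [[0, 0, 0], [0, 0, 0], 50], [[0, 0, 0], [0, 0, 0], 50], [[0, 0, 0], [0, 0, 0], 50], [[0, 0, 0], [0, 0, 0], 50], [[0, 0, 0], [0, 0, -20], 50], [[0, 0, 0], [0, 0, -35], 50], [[0, 0, 0], [0, 0, -35], 50], [[0, 0, 0], [0, 0, 0], 50], [[0, 0, 0], [0, 0, 0], 50], [[0, 0, 0], [0, 0, 0], 50]])

```text
clock: 10.0
ee_pos: [0.3908, 0.2605, 0.1816]
eef_rot: [-2.677, -1.644, 0.004]
wrist_force: [-0.1, -0.1, -1.1]
width: 0.643
finger_force: 20.0
```

```bash
python3 - <<'E'
from h import *
to(515,234,122,3.4)
E
```

```text
t 10.0 pos [390.8 260.5 181.6] yaw -26.9 tilt 0.14 w 0.6431705219515063 F 20.0 j6 0.95
  turn -30.3 shift -33.8 122.4 59.6
```

move_arm(commands=[[[0, 0, -7.57], [0, 0, 0], 50], [[0, 0, -7.57], [0, 0, 0], 50], [[0, 0, -7.57], [0, 0, 0], 50], [[0, 0, -7.57], [0, 0, 0], 50], [[0, 0, 0], [-8.4, 30.6, 0], 50], [[0, 0, 0], [-8.4, 30.6, 0], 50], [[0, 0, 0], [-8.4, 30.6, 0], 50], [[0, 0, 0], [-8.4, 30.6, 0], 50], [[0, 0, 0], [0, 0, 0], 50], [[0, 0, 0], [0, 0, 0], 50], [[0, 0, 0], [0, 0, 20], 50], [[0, 0, 0], [0, 0, 20], 50], [[0, 0, 0], [0, 0, 12], 50], [[0, 0, 0], [0, 0, 4], 50], [[0, 0, 0], [0, 0, 0], 50], [[0, 0, 0], [0, 0, 0], 50]])

```text
clock: 11.6
ee_pos: [0.5161, 0.235, 0.128]
eef_rot: [2.154, 2.286, 0.001]
wrist_force: [0.3, 0.5, -1.0]
width: 0.643
finger_force: 20.0
```

```bash
python3 - <<'E'
from h import *
to(515,234,122,3.4)
E
```

```text
t 11.6 pos [516.1 235.  128. ] yaw 3.4 tilt 0.06 w 0.6433088874284003 F 20.0 j6 0.28
  turn 0.0 shift -0.9 -1.2 6.0
```

move_arm(commands=[[[0, 0, 0], [0, 0, 2], 50], [[0, 0, 0], [0, 0, 1], 50], [[0, 0, 0], [0, 0, 1], 50], [[0, 0, 0], [0, 0, 0], 50], [[0, 0, 0], [0, 0, 0], 50]])

```text
clock: 12.1
ee_pos: [0.5163, 0.2347, 0.1238]
eef_rot: [2.154, 2.286, 0.001]
wrist_force: [-1.0, -0.7, 4.0]
width: 0.644
finger_force: 20.0
```

Light contact. I'm releasing and rising toward tin C.

move_arm(commands=[[[0, 0, 0], [0, 0, 0], 58], [[0, 0, 0], [0, 0, 0], 66], [[0, 0, 0], [0, 0, 0], 80], [[0, 0, 0], [0, 0, 0], 93], [[0, 0, 0], [0, 0, 0], 93], [[0, 0, 0], [0, 0, -20], 93], [[0, 0, 0], [0, 0, -40], 93], [[0, 0, 0], [0, 0, -20], 93], [[0, 0, 0], [0, 0, 0], 93], [[0, 0, 0], [0, 0, 0], 93]])

```text
clock: 13.1
ee_pos: [0.5159, 0.2347, 0.2032]
eef_rot: [2.154, 2.286, 0.001]
wrist_force: [-0.2, -0.4, 0.5]
width: 0.996
finger_force: 0.0
```

```bash
python3 - <<'E'
from h import *
to(397,123,92,-15.8)
E
```

```text
t 13.1 pos [515.9 234.7 203.2] yaw 3.4 tilt 0.04 w 0.9955896789651661 F 0.0 j6 0.28
  turn 19.2 shift -139.9 -84.0 111.2
```

move_arm(commands=[[[0, 0, 6.4], [0, 0, 0], 93], [[0, 0, 6.4], [0, 0, 0], 93], [[0, 0, 6.4], [0, 0, 0], 93], [[0, 0, 0], [-28, -16.8, 0], 93], [[0, 0, 0], [-28, -16.8, 0], 93], [[0, 0, 0], [-28, -16.8, 0], 93], [[0, 0, 0], [-28, -16.8, 0], 93], [[0, 0, 0], [-28, -16.8, 0], 93], [[0, 0, 0], [0, 0, 0], 93], [[0, 0, 0], [0, 0, 0], 93], [[0, 0, 0], [0, 0, 0], 93]])

```text
clock: 14.2
ee_pos: [0.397, 0.1231, 0.2027]
eef_rot: [-2.505, -1.895, 0.001]
wrist_force: [-0.6, 0.3, -0.7]
width: 1.0
finger_force: 0.0
```

```bash
python3 - <<'E'
from h import *
to(397,123,92,-15.8)
d=cap("top","d2");e=cap("side")
o=np.zeros((600,800,3),np.uint8)
o[:300]=cv2.resize(d["frame"][185:260,150:350,::-1],(800,300),interpolation=cv2.INTER_CUBIC)
o[300:]=cv2.resize(e["frame"][150:240,170:410,::-1],(800,300),interpolation=cv2.INTER_CUBIC)
cv2.imwrite("pics/d2.png",o)
E
```

```text
t 14.2 pos [397.  123.1 202.7] yaw -15.8 tilt 0.04 w 1.0001757108033538 F 0.0 j6 0.45
  turn -0.0 shift -0.1 -0.0 110.7
```

View pics/d2.png

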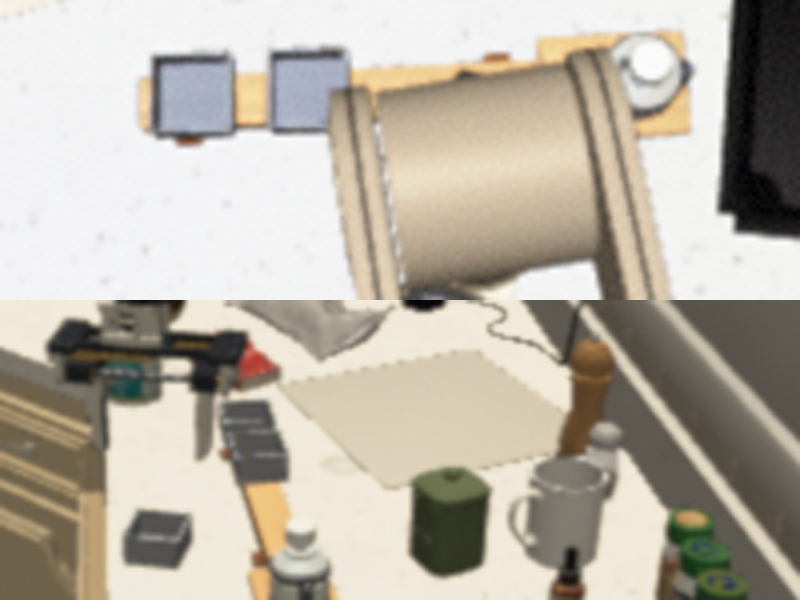

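Both tins stand centred on the rail. I'm picking C.

move_arm(commands=[[[0, 0, 0], [0, 0, 35], 93], [[0, 0, 0], [0, 0, 35], 93], [[0, 0, 0], [0, 0, 28], 93], [[0, 0, 0], [0, 0, 12], 93], [[0, 0, 0], [0, 0, 0], 93], [[0, 0, 0], [0, 0, 0], 93], [[0, 0, 0], [0, 0, 0], 50], [[0, 0, 0], [0, 0, 0], 50], [[0, 0, 0], [0, 0, 0], 50], [[0, 0, 0], [0, 0, 0], 50], [[0, 0, 0], [0, 0, 0], 50], [[0, 0, 0], [0, 0, 0], 50], [[0, 0, 0], [0, 0, -20], 50], [[0, 0, 0], [0, 0, -35], 50], [[0, 0, 0], [0, 0, -35], 50], [[0, 0, 0], [0, 0, 0], 50], [[0, 0, 0], [0, 0, 0], 50], [[0, 0, 0], [0, 0, 0], 50]])

```text
clock: 16.1
ee_pos: [0.396, 0.1227, 0.1817]
eef_rot: [-2.505, -1.894, 0.003]
wrist_force: [-0.9, -0.1, -2.0]
width: 0.645
finger_force: 19.9
```

```bash
python3 - <<'E'
from h import *
to(520,144,123,3.4)
E
```

```text
t 16.1 pos [396.  122.7 181.7] yaw -15.8 tilt 0.14 w 0.6452427854521716 F 19.9 j6 0.45
  turn -19.2 shift 13.9 125.1 58.7
```

move_arm(commands=[[[0, 0, -6.4], [0, 0, 0], 50], [[0, 0, -6.4], [0, 0, 0], 50], [[0, 0, -6.4], [0, 0, 0], 50], [[0, 0, 0], [3.5, 31, 0], 50], [[0, 0, 0], [3.5, 31, 0], 50], [[0, 0, 0], [3.5, 31, 0], 50], [[0, 0, 0], [3.5, 31, 0], 50], [[0, 0, 0], [0, 0, 0], 50], [[0, 0, 0], [0, 0, 0], 50], [[0, 0, 0], [0, 0, 20], 50], [[0, 0, 0], [0, 0, 20], 50], [[0, 0, 0], [0, 0, 12], 50], [[0, 0, 0], [0, 0, 4], 50], [[0, 0, 0], [0, 0, 2], 50], [[0, 0, 0], [0, 0, 1], 50], [[0, 0, 0], [0, 0, 0], 50], [[0, 0, 0], [0, 0, 0], 50]])

```text
clock: 17.8
ee_pos: [0.5204, 0.1443, 0.1251]
eef_rot: [2.154, 2.286, 0.002]
wrist_force: [0.1, 1.3, -1.1]
width: 0.649
finger_force: 19.9
```

move_arm(commands=[[[0, 0, 0], [0, 0, 1], 50], [[0, 0, 0], [0, 0, 1], 50], [[0, 0, 0], [0, 0, 0], 50], [[0, 0, 0], [0, 0, 0], 50]])

```text
clock: 18.2
ee_pos: [0.5203, 0.1442, 0.1237]
eef_rot: [2.154, 2.286, 0.001]
wrist_force: [-4.5, -0.3, 10.3]
width: 0.644
finger_force: 19.9
```

move_arm(commands=[[[0, 0, 0], [0, 0, -0.8], 50], [[0, 0, 0], [0, 0, 0], 58], [[0, 0, 0], [0, 0, 0], 66], [[0, 0, 0], [0, 0, 0], 80], [[0, 0, 0], [0, 0, 0], 93], [[0, 0, 0], [0, 0, 0], 93], [[0, 0, 0], [0, 0, -30], 93], [[0, 0, 0], [0, 0, -40], 93], [[0, 0, 0], [0, 0, -30], 93], [[0, 0, 0], [-38, 0, 0], 0], [[0, 0, 0], [-38, 0, 0], 0], [[0, 0, 0], [-38, 0, 0], 0], [[0, 0, 0], [-38, 0, 0], 0], [[0, 0, 0], [0, 0, 0], 0], [[0, 0, 0], [0, 0, 0], 0], [[0, 0, 0], [0, 0, 0], 0]])

```text
clock: 19.8
ee_pos: [0.5288, -0.0068, 0.2229]
eef_rot: [-2.154, -2.286, -0.0]
wrist_force: [-0.1, -0.3, 1.2]
width: 0.444
finger_force: 0.0
```

```bash
python3 - <<'E'
from h import *
to(531,-12,188,3.4)
d=cap("top","e2");e=cap("side")
o=np.zeros((600,800,3),np.uint8)
o[:300]=cv2.resize(d["frame"][185:260,150:350,::-1],(800,300),interpolation=cv2.INTER_CUBIC)
o[300:]=cv2.resize(e["frame"][150:240,170:410,::-1],(800,300),interpolation=cv2.INTER_CUBIC)
cv2.imwrite("pics/e2.png",o)
E
```

```text
t 19.8 pos [528.8  -6.8 222.9] yaw 3.4 tilt 0.03 w 0.44381790866780857 F 0.0 j6 -0.17
  turn 0.0 shift -5.3 1.9 34.9
```

View pics/e2.png

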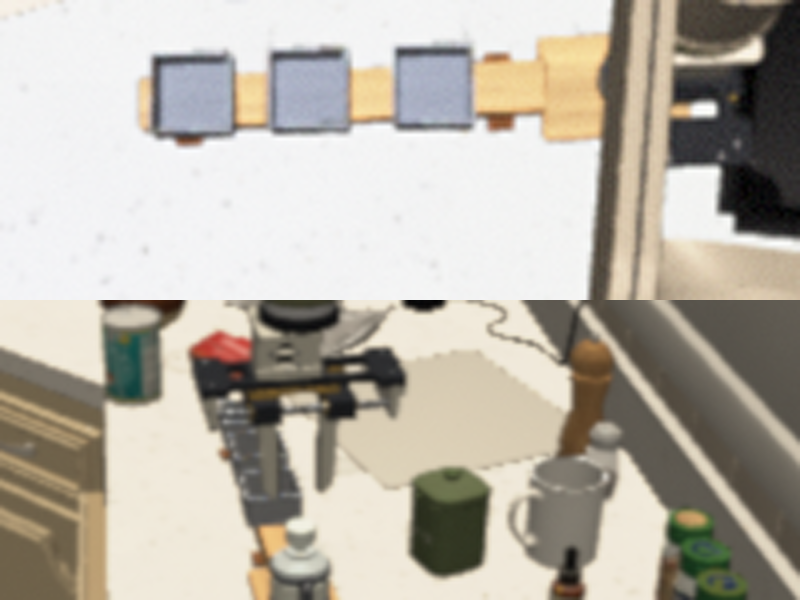

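All three tins stand on the rail. I'm shutting the fingers and coming down just above the cap.

move_arm(commands=[[[0, 0, 0], [-5, 2, 0], 0], [[0, 0, 0], [0, 0, 0], 0], [[0, 0, 0], [0, 0, 0], 0], [[0, 0, 0], [0, 0, 0], 0], [[0, 0, 0], [0, 0, 0], 0], [[0, 0, 0], [0, 0, 15], 0], [[0, 0, 0], [0, 0, 13], 0], [[0, 0, 0], [0, 0, 0], 0], [[0, 0, 0], [0, 0, 0], 0]])

```text
clock: 20.8
ee_pos: [0.5304, -0.0124, 0.1938]
eef_rot: [-2.153, -2.285, 0.002]
wrist_force: [-0.4, -0.1, 0.4]
width: 0.004
finger_force: 0.0
```

move_arm(commands=[[[0, 0, 0], [0, 0, 4], 0], [[0, 0, 0], [0, 0, 3], 0], [[0, 0, 0], [0, 0, 3], 0], [[0, 0, 0], [0, 0, 0], 0], [[0, 0, 0], [0, 0, 0], 0]])

```text
clock: 21.3
ee_pos: [0.5315, -0.0125, 0.1856]
eef_rot: [2.154, 2.286, 0.001]
wrist_force: [0.4, 0.1, 3.7]
width: 0.007
finger_force: 1.9
```

Contact, with the force matching the spring. I'm pressing to the stop, holding, then lifting.

move_arm(commands=[[[0, 0, 0], [0, 0, 2], 0], [[0, 0, 0], [0, 0, 2], 0], [[0, 0, 0], [0, 0, 1.5], 0], [[0, 0, 0], [0, 0, 1], 0], [[0, 0, 0], [0, 0, 0], 0], [[0, 0, 0], [0, 0, 0], 0], [[0, 0, 0], [0, 0, 0], 0]])

```text
clock: 22.0
ee_pos: [0.5316, -0.0125, 0.1802]
eef_rot: [2.154, 2.286, 0.001]
wrist_force: [-6.4, -0.4, 16.1]
width: 0.009
finger_force: 8.0
```

move_arm(commands=[[[0, 0, 0], [0, 0, 0], 0], [[0, 0, 0], [0, 0, 0], 0], [[0, 0, 0], [0, 0, -10], 0], [[0, 0, 0], [0, 0, -20], 0], [[0, 0, 0], [0, 0, -20], 93], [[0, 0, 0], [34, -2, 0], 93], [[0, 0, 0], [40, 0, 0], 93], [[0, 0, 0], [40, 0, 0], 93], [[0, 0, 0], [40, 0, 0], 93], [[0, 0, 0], [0, 0, 0], 93], [[0, 0, 0], [0, 0, 0], 93]])

```text
clock: 23.1
ee_pos: [0.5196, 0.1419, 0.2279]
eef_rot: [-2.152, -2.288, 0.002]
wrist_force: [1.0, -0.2, -0.5]
width: 0.556
finger_force: 0.0
```

```bash
python3 - <<'E'
from h import *
to(520,144,123,3.4)
d=cap("top","f2");H,S,V=masks(d)
roi=np.zeros(V.shape,bool);roi[150:260,322:450]=1
print("tray",quad(d,roi&(V<70),.033,2000,20000))
e=cap("side")
o=np.zeros((600,800,3),np.uint8)
o[:300]=cv2.resize(d["frame"][150:270,150:470,::-1],(800,300),interpolation=cv2.INTER_CUBIC)
o[300:]=cv2.resize(e["frame"][180:336,130:400,::-1],(519,300),interpolation=cv2.INTER_CUBIC) if 0 else np.pad(cv2.resize(e["frame"][180:336,130:400,::-1],(519,300),interpolation=cv2.INTER_CUBIC),((0,0),(0,281),(0,0)))
cv2.imwrite("pics/f2.png",o)
E
```

```text
t 23.1 pos [519.6 141.9 227.9] yaw 3.5 tilt 0.06 w 0.5563483581018047 F 0.0 j6 0.11
  turn 0.1 shift 2.1 0.6 104.9
tray [(529, -244, 330, 250, 85, (np.float64(387.0), np.float64(208.0)))]
```

View pics/f2.png

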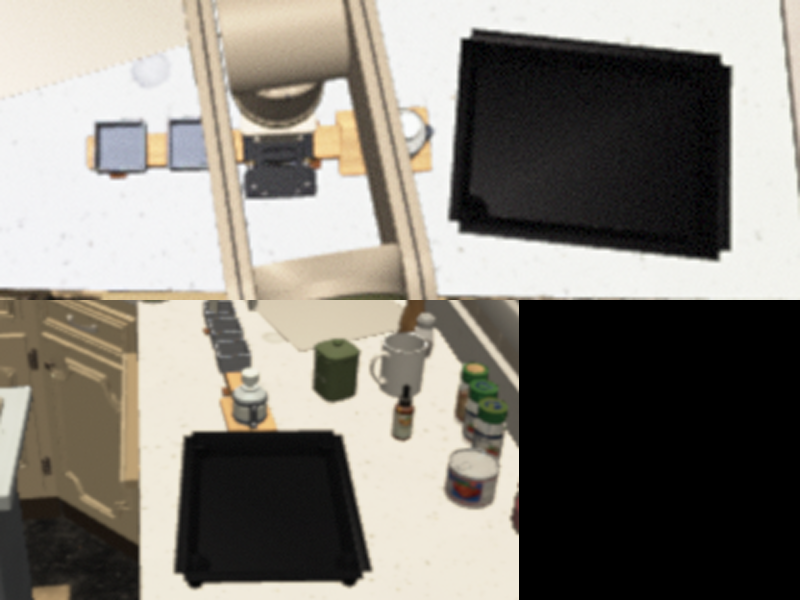

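The tray is unmoved at (529,-244), yaw -5°, and the cap is up. I'm picking C off the rail.

move_arm(commands=[[[0, 0, 0], [2, 0.6, 0], 93], [[0, 0, 0], [0, 0, 0], 93], [[0, 0, 0], [0, 0, 0], 93], [[0, 0, 0], [0, 0, 0], 93], [[0, 0, 0], [0, 0, 35], 93], [[0, 0, 0], [0, 0, 35], 93], [[0, 0, 0], [0, 0, 24], 93], [[0, 0, 0], [0, 0, 10], 93], [[0, 0, 0], [0, 0, 0], 93], [[0, 0, 0], [0, 0, 0], 50], [[0, 0, 0], [0, 0, 0], 50], [[0, 0, 0], [0, 0, 0], 50], [[0, 0, 0], [0, 0, 0], 50], [[0, 0, 0], [0, 0, 0], 50], [[0, 0, 0], [0, 0, 0], 50], [[0, 0, 0], [0, 0, -30], 50], [[0, 0, 0], [0, 0, -50], 50], [[0, 0, 0], [0, 0, -30], 50], [[0, 0, 0], [0, 0, 0], 50], [[0, 0, 0], [0, 0, 0], 50]])

```text
clock: 25.2
ee_pos: [0.5207, 0.1432, 0.2349]
eef_rot: [2.154, 2.286, 0.002]
wrist_force: [-0.4, 0.5, -2.4]
width: 0.649
finger_force: 19.9
```

```bash
python3 - <<'E'
from h import *
to(522,-329,96,-5)
E
```

```text
t 25.2 pos [520.7 143.2 234.9] yaw 3.4 tilt 0.07 w 0.6485864579427204 F 19.9 j6 0.11
  turn 8.4 shift -470.3 42.4 138.9
```

move_arm(commands=[[[0, 0, 4.2], [0, 0, 0], 50], [[0, 0, 4.2], [0, 0, 0], 50], [[0, 0, 0], [-33.6, 3, 0], 50], [[0, 0, 0], [-33.6, 3, 0], 50], [[0, 0, 0], [-33.6, 3, 0], 50], [[0, 0, 0], [-33.6, 3, 0], 50], [[0, 0, 0], [-33.6, 3, 0], 50], [[0, 0, 0], [-33.6, 3, 0], 50], [[0, 0, 0], [-33.6, 3, 0], 50], [[0, 0, 0], [-33.6, 3, 0], 50], [[0, 0, 0], [-33.6, 3, 0], 50], [[0, 0, 0], [-33.6, 3, 0], 50], [[0, 0, 0], [-33.6, 3, 0], 50], [[0, 0, 0], [-33.6, 3, 0], 50], [[0, 0, 0], [-33.6, 3, 0], 50], [[0, 0, 0], [-33.6, 3, 0], 50], [[0, 0, 0], [0, 0, 0], 50], [[0, 0, 0], [0, 0, 0], 50], [[0, 0, 0], [0, 0, 0], 50]])

```text
clock: 27.1
ee_pos: [0.5208, -0.3279, 0.2327]
eef_rot: [-2.314, -2.121, 0.0]
wrist_force: [0.5, -0.8, -1.2]
width: 0.644
finger_force: 19.9
```

```bash
python3 - <<'E'
from h import *
to(522,-329,96,-5)
d=cap("side");H,S,V=masks(d);T=cap("top");h=masks(T)[2]
roi=np.zeros(V.shape,bool);roi[150:260,322:450]=1
print("tray top",quad(T,roi&(h<70),.033,500,20000))
o=np.zeros((600,800,3),np.uint8)
o[:300]=cv2.resize(T["frame"][150:270,150:470,::-1],(800,300),interpolation=cv2.INTER_CUBIC)
o[300:,:519]=cv2.resize(d["frame"][180:336,130:400,::-1],(519,300),interpolation=cv2.INTER_CUBIC)
cv2.imwrite("pics/g2.png",o)
E
```

```text
t 27.1 pos [ 520.8 -327.9  232.7] yaw -5.0 tilt 0.18 w 0.6441068860505477 F 19.9 j6 -0.56
  turn 0.0 shift -1.0 1.3 136.7
tray top [(553, -258, 352, 311, 85, (np.float64(396.0), np.float64(201.0)))]
```

View pics/g2.png

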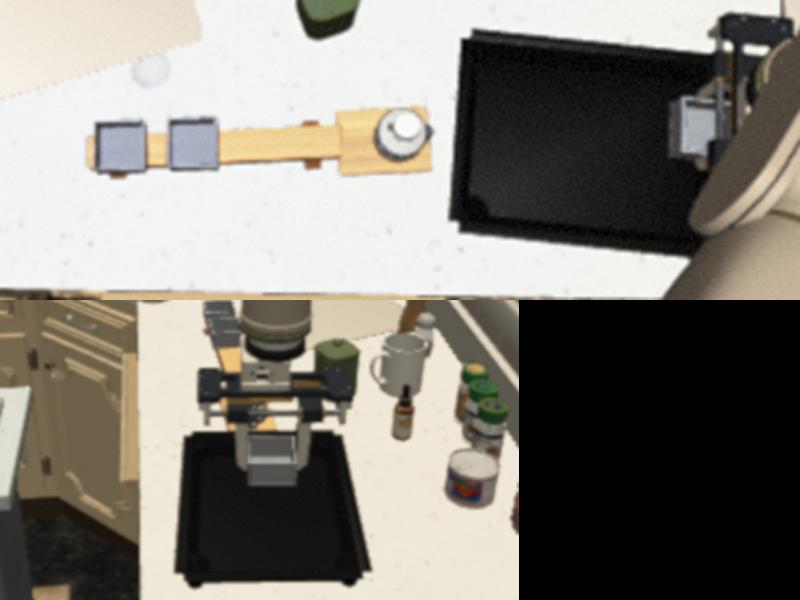

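The tray is unmoved and the tin is held over its right part. I'm lowering.

move_arm(commands=[[[0, 0, 0], [-1, 1, 30], 50], [[0, 0, 0], [0, 0, 40], 50], [[0, 0, 0], [0, 0, 35], 50], [[0, 0, 0], [0, 0, 18], 50], [[0, 0, 0], [0, 0, 6], 50], [[0, 0, 0], [0, 0, 3], 50], [[0, 0, 0], [0, 0, 0], 50], [[0, 0, 0], [0, 0, 0], 50]])

```text
clock: 28.0
ee_pos: [0.5232, -0.3307, 0.1044]
eef_rot: [2.314, 2.121, 0.001]
wrist_force: [-0.9, -0.7, -1.8]
width: 0.645
finger_force: 19.9
```

move_arm(commands=[[[0, 0, 0], [0, 0, 2], 50], [[0, 0, 0], [0, 0, 1.5], 50], [[0, 0, 0], [0, 0, 0], 50], [[0, 0, 0], [0, 0, 0], 50]])

```text
clock: 28.4
ee_pos: [0.5222, -0.3302, 0.0991]
eef_rot: [-2.316, -2.122, 0.0]
wrist_force: [0.6, 0.7, -1.1]
width: 0.647
finger_force: 19.9
```

move_arm(commands=[[[0, 0, 0], [0, 0, 1.5], 50], [[0, 0, 0], [0, 0, 1], 50], [[0, 0, 0], [0, 0, 0], 50], [[0, 0, 0], [0, 0, 0], 50]])

```text
clock: 28.8
ee_pos: [0.5224, -0.3303, 0.0975]
eef_rot: [2.316, 2.122, -0.0]
wrist_force: [-2.8, 2.5, 6.1]
width: 0.648
finger_force: 19.9
```

Contact with the floor. I'm releasing and rising.

move_arm(commands=[[[0, 0, 0], [0, 0, -0.3], 58], [[0, 0, 0], [0, 0, 0], 66], [[0, 0, 0], [0, 0, 0], 80], [[0, 0, 0], [0, 0, 0], 93], [[0, 0, 0], [0, 0, 0], 93], [[0, 0, 0], [0, 0, -30], 93], [[0, 0, 0], [0, 0, -50], 93], [[0, 0, 0], [0, 0, -50], 93], [[0, 0, 0], [0, 0, 0], 93], [[0, 0, 0], [0, 0, 0], 93]])

```text
clock: 29.8
ee_pos: [0.5232, -0.3309, 0.2292]
eef_rot: [2.313, 2.119, 0.001]
wrist_force: [-0.1, 0.0, -0.1]
width: 1.0
finger_force: 0.0
```

```bash
python3 - <<'E'
from h import *
to(515.5,234.5,123,3.4)
E
```

```text
t 29.8 pos [ 523.2 -330.9  229.2] yaw -5.0 tilt 0.26 w 0.9999884579277334 F 0.0 j6 -0.56
  turn -8.4 shift 564.8 25.9 106.2
```

move_arm(commands=[[[0, 0, -4.2], [0, 0, 0], 93], [[0, 0, -4.2], [0, 0, 0], 93], [[0, 0, 0], [37.6, 1.7, 0], 93], [[0, 0, 0], [37.6, 1.7, 0], 93], [[0, 0, 0], [37.6, 1.7, 0], 93], [[0, 0, 0], [37.6, 1.7, 0], 93], [[0, 0, 0], [37.6, 1.7, 0], 93], [[0, 0, 0], [37.6, 1.7, 0], 93], [[0, 0, 0], [37.6, 1.7, 0], 93], [[0, 0, 0], [37.6, 1.7, 0], 93], [[0, 0, 0], [37.6, 1.7, 0], 93], [[0, 0, 0], [37.6, 1.7, 0], 93], [[0, 0, 0], [37.6, 1.7, 0], 93], [[0, 0, 0], [37.6, 1.7, 0], 93], [[0, 0, 0], [37.6, 1.7, 0], 93], [[0, 0, 0], [37.6, 1.7, 0], 93], [[0, 0, 0], [37.6, 1.7, 0], 93], [[0, 0, 0], [0, 0, 0], 93], [[0, 0, 0], [0, 0, 0], 93], [[0, 0, 0], [0, 0, 0], 93]])

```text
clock: 31.8
ee_pos: [0.5138, 0.2333, 0.2254]
eef_rot: [-2.155, -2.285, 0.004]
wrist_force: [-0.5, -0.7, -0.2]
width: 0.999
finger_force: 0.0
```

```bash
python3 - <<'E'
from h import *
to(515.5,234.5,123,3.4)
T=cap("top");V=masks(T)[2]
roi=np.zeros(V.shape,bool);roi[150:260,322:450]=1
print("tray top",quad(T,roi&(V<70),.033,500,20000))
print("tins in tray",quad(T,roi&(V>90)&(V<190),.034,80,2000))
E
```

```text
t 31.8 pos [513.8 233.3 225.4] yaw 3.4 tilt 0.14 w 0.999438110274536 F 0.0 j6 0.28
  turn -0.0 shift 1.1 1.8 102.4
tray top [(529, -244, 330, 250, 85, (np.float64(387.0), np.float64(208.0)))]
tins in tray [(522, -328, 64, 65, 84, (np.float64(414.0), np.float64(209.0)))]
```

move_arm(commands=[[[0, 0, 0], [1, 1.8, 0], 93], [[0, 0, 0], [0, 0, 35], 93], [[0, 0, 0], [0, 0, 35], 93], [[0, 0, 0], [0, 0, 22], 93], [[0, 0, 0], [0, 0, 9], 93], [[0, 0, 0], [0, 0, 0], 93], [[0, 0, 0], [0, 0, 0], 93], [[0, 0, 0], [0, 0, 0], 50], [[0, 0, 0], [0, 0, 0], 50], [[0, 0, 0], [0, 0, 0], 50], [[0, 0, 0], [0, 0, 0], 50], [[0, 0, 0], [0, 0, 0], 50], [[0, 0, 0], [0, 0, 0], 50], [[0, 0, 0], [0, 0, -30], 50], [[0, 0, 0], [0, 0, -50], 50], [[0, 0, 0], [0, 0, -30], 50], [[0, 0, 0], [0, 0, 0], 50], [[0, 0, 0], [0, 0, 0], 50]])

```text
clock: 33.65
ee_pos: [0.5163, 0.2356, 0.2362]
eef_rot: [2.154, 2.286, 0.002]
wrist_force: [-0.3, -0.5, -2.0]
width: 0.641
finger_force: 20.0
```

```bash
python3 - <<'E'
from h import *
to(529,-244,97,-5)
E
```

```text
t 33.65 pos [516.3 235.6 236.2] yaw 3.4 tilt 0.07 w 0.6405725376117052 F 20.0 j6 0.28
  turn 8.4 shift -476.6 54.5 139.2
```

move_arm(commands=[[[0, 0, 4.2], [0, 0, 0], 50], [[0, 0, 4.2], [0, 0, 0], 50], [[0, 0, 0], [-34, 3.9, 0], 50], [[0, 0, 0], [-34, 3.9, 0], 50], [[0, 0, 0], [-34, 3.9, 0], 50], [[0, 0, 0], [-34, 3.9, 0], 50], [[0, 0, 0], [-34, 3.9, 0], 50], [[0, 0, 0], [-34, 3.9, 0], 50], [[0, 0, 0], [-34, 3.9, 0], 50], [[0, 0, 0], [-34, 3.9, 0], 50], [[0, 0, 0], [-34, 3.9, 0], 50], [[0, 0, 0], [-34, 3.9, 0], 50], [[0, 0, 0], [-34, 3.9, 0], 50], [[0, 0, 0], [-34, 3.9, 0], 50], [[0, 0, 0], [-34, 3.9, 0], 50], [[0, 0, 0], [-34, 3.9, 0], 50], [[0, 0, 0], [0, 0, 0], 50], [[0, 0, 0], [0, 0, 0], 50], [[0, 0, 0], [0, 0, 0], 50]])

```text
clock: 35.55
ee_pos: [0.5283, -0.2423, 0.2342]
eef_rot: [-2.314, -2.121, 0.001]
wrist_force: [-0.2, -0.1, -2.5]
width: 0.644
finger_force: 20.0
```

```bash
cat > g.py <<'E'
from h import *
def look(name):
    d=cap("side");T=cap("top")
    o=np.zeros((600,800,3),np.uint8)
    o[:300]=cv2.resize(T["frame"][150:270,150:470,::-1],(800,300),interpolation=cv2.INTER_CUBIC)
    o[300:,:519]=cv2.resize(d["frame"][180:336,130:400,::-1],(519,300),interpolation=cv2.INTER_CUBIC)
    cv2.imwrite(f"pics/{name}.png",o)
E
python3 -c "
from g import *
to(529,-244,97,-5);look('h2')"
```

```text
t 35.55 pos [ 528.3 -242.3  234.2] yaw -5.0 tilt 0.17 w 0.6442800421425868 F 20.0 j6 -0.43
  turn 0.0 shift -1.6 0.9 137.2
```

View pics/h2.png

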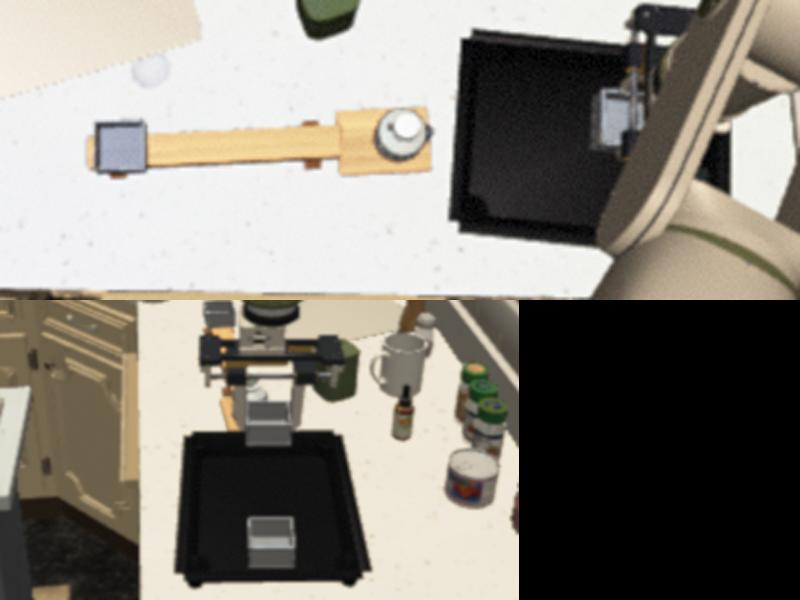

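C lies in the tray, the tray is unmoved, and B is held above the centre. I'm lowering.

move_arm(commands=[[[0, 0, 0], [-1.6, 1, 30], 50], [[0, 0, 0], [0, 0, 40], 50], [[0, 0, 0], [0, 0, 35], 50], [[0, 0, 0], [0, 0, 18], 50], [[0, 0, 0], [0, 0, 7], 50], [[0, 0, 0], [0, 0, 3], 50], [[0, 0, 0], [0, 0, 1], 50], [[0, 0, 0], [0, 0, 0], 50], [[0, 0, 0], [0, 0, 0], 50], [[0, 0, 0], [0, 0, 0], 50]])

```text
clock: 36.65
ee_pos: [0.5303, -0.2455, 0.1029]
eef_rot: [2.315, 2.121, 0.001]
wrist_force: [-0.8, -0.2, -2.0]
width: 0.644
finger_force: 20.0
```

move_arm(commands=[[[0, 0, 0], [0, 0, 1], 50], [[0, 0, 0], [0, 0, 1], 50], [[0, 0, 0], [0, 0, 0], 50], [[0, 0, 0], [0, 0, 0], 50]])

```text
clock: 37.05
ee_pos: [0.5297, -0.2452, 0.0997]
eef_rot: [-2.316, -2.122, 0.0]
wrist_force: [0.7, 0.4, -1.2]
width: 0.647
finger_force: 20.0
```

move_arm(commands=[[[0, 0, 0], [0, 0, 1.5], 50], [[0, 0, 0], [0, 0, 1], 50], [[0, 0, 0], [0, 0, 0], 50], [[0, 0, 0], [0, 0, 0], 50]])

```text
clock: 37.45
ee_pos: [0.5299, -0.2453, 0.0983]
eef_rot: [2.316, 2.122, -0.0]
wrist_force: [-4.4, 1.9, 6.6]
width: 0.643
finger_force: 20.0
```

move_arm(commands=[[[0, 0, 0], [0, 0, -0.3], 58], [[0, 0, 0], [0, 0, 0], 66], [[0, 0, 0], [0, 0, 0], 80], [[0, 0, 0], [0, 0, 0], 93], [[0, 0, 0], [0, 0, 0], 93], [[0, 0, 0], [0, 0, -30], 93], [[0, 0, 0], [0, 0, -50], 93], [[0, 0, 0], [0, 0, -50], 93], [[0, 0, 0], [0, 0, 0], 93], [[0, 0, 0], [0, 0, 0], 93]])

```text
clock: 38.45
ee_pos: [0.5308, -0.2457, 0.2298]
eef_rot: [2.313, 2.12, 0.002]
wrist_force: [-0.7, 0.1, 0.5]
width: 1.003
finger_force: 0.0
```

```bash
python3 -c "
from h import *
to(510.5,324,124,3.4)"
```

```text
t 38.45 pos [ 530.8 -245.7  229.8] yaw -5.0 tilt 0.25 w 1.0026664661621834 F 0.0 j6 -0.43
  turn -8.4 shift 569.9 13.6 105.8
```

move_arm(commands=[[[0, 0, -4.2], [0, 0, 0], 93], [[0, 0, -4.2], [0, 0, 0], 93], [[0, 0, 0], [38, 0.9, 0], 93], [[0, 0, 0], [38, 0.9, 0], 93], [[0, 0, 0], [38, 0.9, 0], 93], [[0, 0, 0], [38, 0.9, 0], 93], [[0, 0, 0], [38, 0.9, 0], 93], [[0, 0, 0], [38, 0.9, 0], 93], [[0, 0, 0], [38, 0.9, 0], 93], [[0, 0, 0], [38, 0.9, 0], 93], [[0, 0, 0], [38, 0.9, 0], 93], [[0, 0, 0], [38, 0.9, 0], 93], [[0, 0, 0], [38, 0.9, 0], 93], [[0, 0, 0], [38, 0.9, 0], 93], [[0, 0, 0], [38, 0.9, 0], 93], [[0, 0, 0], [38, 0.9, 0], 93], [[0, 0, 0], [38, 0.9, 0], 93], [[0, 0, 0], [0, 0, 0], 93], [[0, 0, 0], [0, 0, 0], 93], [[0, 0, 0], [0, 0, 0], 93]])

```text
clock: 40.45
ee_pos: [0.509, 0.3235, 0.2261]
eef_rot: [-2.155, -2.285, 0.004]
wrist_force: [-0.1, -0.5, -1.2]
width: 1.002
finger_force: 0.0
```

```bash
python3 - <<'E'
from h import *
to(510.5,324,124,3.4)
T=cap("top");V=masks(T)[2]
roi=np.zeros(V.shape,bool);roi[150:260,322:450]=1
print("tray top",quad(T,roi&(V<70),.033,500,20000))
print("tins in tray",quad(T,roi&(V>90)&(V<190),.034,80,2000))
E
```

```text
t 40.45 pos [509.  323.5 226.1] yaw 3.4 tilt 0.15 w 1.0016604618661908 F 0.0 j6 0.42
  turn -0.0 shift 0.4 1.5 102.1
tray top [(529, -244, 330, 250, 85, (np.float64(387.0), np.float64(208.0)))]
tins in tray [(522, -329, 66, 65, 84, (np.float64(415.0), np.float64(209.0))), (530, -244, 63, 66, 87, (np.float64(386.0), np.float64(206.0)))]
```

move_arm(commands=[[[0, 0, 0], [0, 1.5, 0], 93], [[0, 0, 0], [0, 0, 35], 93], [[0, 0, 0], [0, 0, 35], 93], [[0, 0, 0], [0, 0, 22], 93], [[0, 0, 0], [0, 0, 9], 93], [[0, 0, 0], [0, 0, 0], 93], [[0, 0, 0], [0, 0, 0], 93], [[0, 0, 0], [0, 0, 0], 50], [[0, 0, 0], [0, 0, 0], 50], [[0, 0, 0], [0, 0, 0], 50], [[0, 0, 0], [0, 0, 0], 50], [[0, 0, 0], [0, 0, 0], 50], [[0, 0, 0], [0, 0, 0], 50], [[0, 0, 0], [0, 0, -30], 50], [[0, 0, 0], [0, 0, -50], 50], [[0, 0, 0], [0, 0, -30], 50], [[0, 0, 0], [0, 0, 0], 50], [[0, 0, 0], [0, 0, 0], 50]])

```text
clock: 42.3
ee_pos: [0.5112, 0.3249, 0.2371]
eef_rot: [2.154, 2.286, 0.002]
wrist_force: [-0.0, -0.5, -2.1]
width: 0.642
finger_force: 20.0
```

```bash
python3 -c "
from h import *
to(536,-159,97,-5)"
```

```text
t 42.3 pos [511.2 324.9 237.1] yaw 3.4 tilt 0.08 w 0.6416981739457996 F 20.0 j6 0.42
  turn 8.4 shift -479.9 66.9 140.1
```

move_arm(commands=[[[0, 0, 4.2], [0, 0, 0], 50], [[0, 0, 4.2], [0, 0, 0], 50], [[0, 0, 0], [-34.3, 4.8, 0], 50], [[0, 0, 0], [-34.3, 4.8, 0], 50], [[0, 0, 0], [-34.3, 4.8, 0], 50], [[0, 0, 0], [-34.3, 4.8, 0], 50], [[0, 0, 0], [-34.3, 4.8, 0], 50], [[0, 0, 0], [-34.3, 4.8, 0], 50], [[0, 0, 0], [-34.3, 4.8, 0], 50], [[0, 0, 0], [-34.3, 4.8, 0], 50], [[0, 0, 0], [-34.3, 4.8, 0], 50], [[0, 0, 0], [-34.3, 4.8, 0], 50], [[0, 0, 0], [-34.3, 4.8, 0], 50], [[0, 0, 0], [-34.3, 4.8, 0], 50], [[0, 0, 0], [-34.3, 4.8, 0], 50], [[0, 0, 0], [-34.3, 4.8, 0], 50], [[0, 0, 0], [0, 0, 0], 50], [[0, 0, 0], [0, 0, 0], 50], [[0, 0, 0], [0, 0, 0], 50]])

```text
clock: 44.2
ee_pos: [0.5353, -0.1584, 0.235]
eef_rot: [-2.314, -2.121, 0.001]
wrist_force: [0.1, 0.3, -1.4]
width: 0.645
finger_force: 20.0
```

```bash
python3 -c "
from g import *
to(536,-159,97,-5);look('i2')"
```

```text
t 44.2 pos [ 535.3 -158.4  235. ] yaw -5.0 tilt 0.16 w 0.6448839069846308 F 20.0 j6 -0.29
  turn 0.0 shift -0.5 0.7 138.0
```

View pics/i2.png

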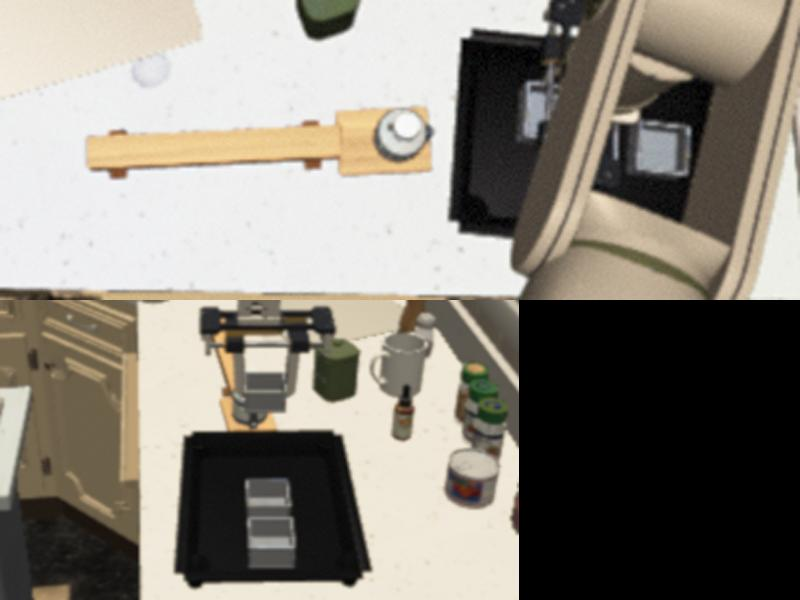

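Two tins are in the tray, the tray is unmoved, and the last tin is held above its slot. I'm lowering.

move_arm(commands=[[[0, 0, 0], [-0.5, 0.7, 30], 50], [[0, 0, 0], [0, 0, 40], 50], [[0, 0, 0], [0, 0, 35], 50], [[0, 0, 0], [0, 0, 18], 50], [[0, 0, 0], [0, 0, 7], 50], [[0, 0, 0], [0, 0, 3], 50], [[0, 0, 0], [0, 0, 1], 50], [[0, 0, 0], [0, 0, 1], 50], [[0, 0, 0], [0, 0, 1], 50], [[0, 0, 0], [0, 0, 0], 50], [[0, 0, 0], [0, 0, 0], 50]])

```text
clock: 45.4
ee_pos: [0.5369, -0.1602, 0.1011]
eef_rot: [2.316, 2.122, 0.0]
wrist_force: [0.6, 0.2, -1.7]
width: 0.645
finger_force: 20.0
```

move_arm(commands=[[[0, 0, 0], [0, 0, 1], 50], [[0, 0, 0], [0, 0, 1], 50], [[0, 0, 0], [0, 0, 0], 50], [[0, 0, 0], [0, 0, 0], 50]])

```text
clock: 45.8
ee_pos: [0.5368, -0.1602, 0.0991]
eef_rot: [2.316, 2.122, 0.0]
wrist_force: [-2.3, 1.1, 5.0]
width: 0.643
finger_force: 20.0
```

move_arm(commands=[[[0, 0, 0], [0, 0, -0.3], 58], [[0, 0, 0], [0, 0, 0], 66], [[0, 0, 0], [0, 0, 0], 80], [[0, 0, 0], [0, 0, 0], 93], [[0, 0, 0], [0, 0, 0], 93], [[0, 0, 0], [0, 0, -30], 93], [[0, 0, 0], [0, 0, -50], 93], [[0, 0, 0], [0, 0, -50], 93], [[0, 0, 0], [40, -5, 0], 93], [[0, 0, 0], [40, -5, 0], 93], [[0, 0, 0], [40, -5, 0], 93], [[0, 0, 0], [40, -5, 0], 93], [[0, 0, 0], [40, -5, 0], 93], [[0, 0, 0], [40, -5, 0], 93], [[0, 0, 0], [40, -5, 0], 93], [[0, 0, 0], [0, 0, 0], 93], [[0, 0, 0], [0, 0, 0], 93], [[0, 0, 0], [0, 0, 0], 93]])

```text
clock: 47.6
ee_pos: [0.5263, 0.1212, 0.2288]
eef_rot: [2.316, 2.122, -0.001]
wrist_force: [-0.1, -0.2, 1.1]
width: 1.001
finger_force: 0.0
```

```bash
python3 - <<'E'
from g import *
look('j2')
T=cap("top");V=masks(T)[2]
roi=np.zeros(V.shape,bool);roi[150:260,322:450]=1
print("tray top",quad(T,roi&(V<70),.033,500,20000))
print("tins in tray",quad(T,roi&(V>90)&(V<190),.034,80,2000))
E
```

```text
tray top [(539, -237, 330, 249, 85, (np.float64(385.0), np.float64(204.0)))]
tins in tray [(532, -321, 61, 66, 86, (np.float64(412.0), np.float64(206.0))), (540, -237, 66, 65, 84, (np.float64(384.0), np.float64(203.0))), (546, -154, 65, 65, 84, (np.float64(357.0), np.float64(200.0)))]
```

View pics/j2.png

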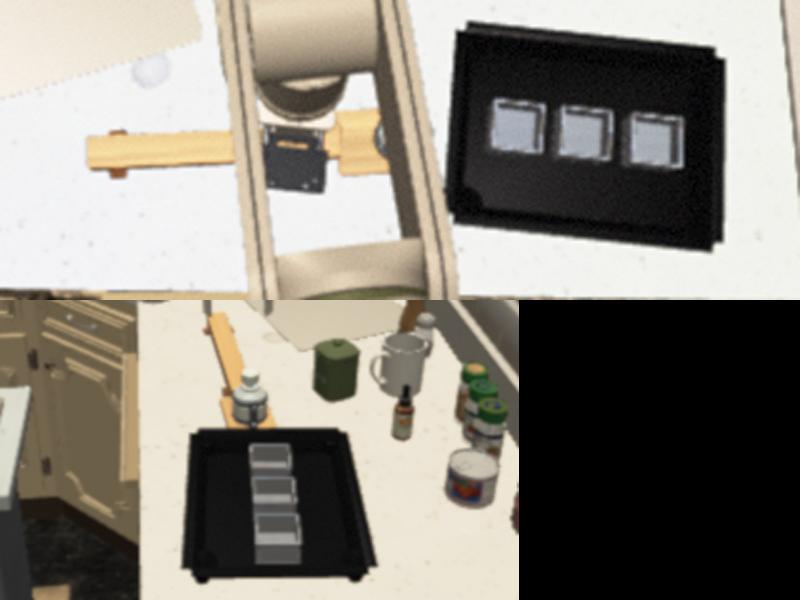

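All three tins are flat in the tray, which has just been nudged about 12 mm with the tins moving along. I'll let it settle, recheck and hand in.

move_arm(commands=[[[0, 0, 0], [0, 0, 0], 93], [[0, 0, 0], [0, 0, 0], 93], [[0, 0, 0], [0, 0, 0], 93], [[0, 0, 0], [0, 0, 0], 93], [[0, 0, 0], [0, 0, 0], 93], [[0, 0, 0], [0, 0, 0], 93], [[0, 0, 0], [0, 0, 0], 93], [[0, 0, 0], [0, 0, 0], 93], [[0, 0, 0], [0, 0, 0], 93], [[0, 0, 0], [0, 0, 0], 93], [[0, 0, 0], [0, 0, 0], 93], [[0, 0, 0], [0, 0, 0], 93], [[0, 0, 0], [0, 0, 0], 93], [[0, 0, 0], [0, 0, 0], 93], [[0, 0, 0], [0, 0, 0], 93]])

```text
clock: 49.25
ee_pos: [0.5262, 0.1219, 0.2289]
eef_rot: [-2.316, -2.122, -0.0]
wrist_force: [-0.4, 0.3, 0.5]
width: 1.0
finger_force: 0.0
```

```bash
python3 - <<'E'
from h import *
T=cap("top");V=masks(T)[2]
roi=np.zeros(V.shape,bool);roi[145:260,322:450]=1
a=quad(T,roi&(V<70),.033,2000,20000);b=quad(T,roi&(V>90)&(V<190),.034,80,2000)
print(a,b)
if len(a)==1 and len(b)==3 and all(abs(q[0]-a[0][0])<25 and abs(q[1]-a[0][1])<100 for q in b): print(ticket.finish_job())
E
```

```text
[(538, -237, 330, 250, 85, (np.float64(385.0), np.float64(204.0)))] [(532, -321, 61, 65, 86, (np.float64(412.0), np.float64(206.0))), (540, -237, 66, 65, 84, (np.float64(384.0), np.float64(203.0))), (546, -154, 65, 65, 84, (np.float64(357.0), np.float64(200.0)))]
the job is handed in; nothing more can be done
None
```

The job is handed in: all three tins stood on the rail, the nozzle cap was pressed to its stop and sprang back, and the tins now sit flat and mouth up in the tray; no verdict was returned.

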